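# Shim the rocking balance

## Task

The laboratory balance rocks because the foot at its front right corner (display side, toward the wedge) has lost its rubber pad. With the fingertips, push the white wedge along the worktop, thin end first, under that short foot until it fills the gap and the rocking stops, without jacking the balance out of level; then check it by pressing down firmly (about 10 N) on top of the casing at that corner, and let go, leaving the wedge in place. Do not pick anything up, do not shove the balance out of its place, and leave the bottles and the timer alone.

Things in the scene. Friction and masses are not known exactly. Their poses are not given: they have to be found in the camera images.
- balance: Low white balance, loose, 2 kg, casing 160 x 200 mm (x, y), underside 20 mm and flat top 52 mm up; round pan on top to 61 mm. Origin at worktop level under its middle; x front (display) to back, y left, z up. Rubber feet at (-62,80), (62,-80), (62,80) mm; the one at (-62,-80) is short. It stands level, but about 3 N down on that corner rocks it 0.08 rad; it rocks back when let go.
- short_foot (a point): Lowest point of the short foot at the balance's front right corner: a bare steel stem 16 mm across with a round end, 8 mm clear of the worktop while the balance stands level; axes as the balance. It lies 20 mm in from the casing's right side face and 18 mm in from its front face.
- press_corner (a point): Point on the flat top of the casing straight above the short foot, 52 mm above the worktop, where to press; axes as the balance. The raised pan is 70 mm away.
- wedge: Loose white wedge, 100 mm long (x), 44 wide (y), 60 g, flat on the worktop right of the balance, thin end roughly toward the short foot. Origin: middle of its underside; +x to the thin end, z up. 14 mm thick at the blunt heel, falling evenly to 2 mm at the tip, 8 mm at the middle: the gap is filled when its middle is under the foot. It takes some newtons once it bears, and stays where left.
- bottle_sal: Loose white plastic bottle with a blue cap, 46 mm across, 90 mm tall, standing on the right of the balance (a twin stands far behind), origin at the centre of its underside. Bystander.
- bottle_amber: Loose brown bottle with a black cap, 40 mm across, 82 mm tall, standing on the right of the balance (a twin stands far behind), origin at the centre of its underside. Bystander.
- timer: Loose white lab timer, 59 x 66 x 22 mm, origin at the centre of its underside. Bystander.
Mind the look-alikes: they are no part of the job. Leave any orange or red look-alike of the wedge alone.

How it is judged (in metres and radians):
On the way, in this order (a step that is already met when the one before it is completed fails the run):
1. the wedge is under the short foot and fills the gap (x of short_foot in the frame of wedge between -0.012 and 0.008 m and y of short_foot in the frame of wedge between -0.017 and 0.017 m), for 0.2 s.
2. the fingers press on the balance with more than 5 N, the wedge carries the short foot, and the balance stays level: it no longer rocks (all of step 1 and contact force between the fingers and balance above 5 N and contact force between wedge and balance above 1.5 N and angle between balance's own z axis and vertical below 0.015 rad), for 0.2 s.
At the end, for the whole second after the job is handed in: The wedge lies flat, the short foot within 17 mm of its middle line and from 8 mm (tipward) to 12 mm (heelward) of its middle; the balance is level within 0.015 rad and within 30 mm of where it stood; all at rest (all of step 1 and angle between balance's own z axis and vertical below 0.015 rad and angle between wedge's own z axis and vertical below 0.03 rad and height (world z) of wedge below 0.003 m and linear speed of each of balance, wedge below 0.01 m/s and distance of balance from where it was at the start of the episode below 0.03 m); the robot touches nothing.
It fails at once if the wedge is lifted off the worktop or tipped up (height (world z) of wedge above 0.012 m or angle between wedge's own z axis and vertical above 0.25 rad).
It fails at once if the balance is lifted, or tipped farther than it rocks by itself (angle between balance's own z axis and vertical above 0.13 rad or height (world z) of balance above 0.015 m).
It fails at once if the balance is shoved more than 30 mm from its place (distance of balance from where it was at the start of the episode above 0.03 m).
It fails at once if a bottle or the timer is moved more than 25 mm or tipped over (distance of any of bottle_sal, bottle_amber, timer from where it was at the start of the episode above 0.025 m or angle between any of bottle_sal, bottle_amber, timer's own z axis and vertical above 0.4 rad).
It also fails if it takes over 51 s, if anything falls off the work surface, if the arm or the gripper's body presses on something with over 40 N, if the wrist force passes 120 N, or if a joint passes its speed limit or range.

## Robot

A 6-joint arm with a two-finger parallel gripper is mounted at the origin on a cart in front of the work surface, level with it; the furniture and walls round the work are solid. World frame = base frame: x ahead of the robot, y to its left, z up, the work surface at z = 0. Lengths are in mm, angles in degrees, forces in N, time in s.
With the tool pointing down it reaches from about 300 to 850 mm from the base axis. Payload 4.2 kg.
Tool frame: the origin (TCP) lies at the very end of the fingers, on their centre line; the grasp point (between the pads) lies 19 mm behind it; z points along the fingers, y is the direction in which the jaws open and shut (so a half turn about z gives the same grasp; the last joint's range is limited). The gripper opens to 91 mm and grips with 3 to 60 N. Pads are 32 mm wide; open, the fingers measure 118 mm over their backs; the gripper's body (76 mm by 178 mm) begins 60 mm behind the grasp point.
Start: joints at [-74.599, 18.312, 89.639, -0, 72.044, -1.146], TCP at [163.764, -551.203, 213.976] pointing down, gripper open.
Joint ranges: [-177.97, 177.97], [-48.28, 115.42], [12.27, 149.76], [-77.06, 257.06], [2.81, 150.46], [-146.56, 146.56]. Speed limits (degrees/s): [147.25, 147.25, 180, 180, 180, 180].

## Interface

Orientations are given as [roll, pitch, yaw] about the fixed x, y, z axes, in that order (R = Rz(yaw) Ry(pitch) Rx(roll)).
In Python, from workcell import env gives the robot as it stands. The module is installed in compiled form; this text tells all that it offers.
- The arm moves only by the tool arm_command, never from a script. Its argument "targets" is a list of rows, each a list of 5 numbers: the closure, from 0 (fully open) to 1 (shut), then the shift along the tool's x, y, z each as a share of 50 cm, from -1 to 1, then the turn about the tool's z as a share of pi/4 rad, from -1 to 1. A call has 1 to 8 rows; each row is the pose to reach, as a shift and turn from the pose measured when the call began, along the tool's axes at that moment; what a row does not reach only later rows make up. A row lasts 1/12 s, in which the tool goes at most 41.7 mm and 7.16 degrees, less where a joint would pass 70% of its speed; a pose out of reach is approached as far as the arm can. A call with a number of a shift or a turn outside -1 to 1 is refused whole. A call with a gripper value outside its range is refused whole. The fingers move at their own pace and stop on an object; "squeeze" is the grip in N (left out, the last holds). Time passes only in rows, so rows that repeat a pose let the fingers close. It gives the time, the measured TCP pose, the force and the opening at its end, in the units of the state.
- env.state(): the state, without advancing time (a new reading comes with each control period).
- env.grab_frame(name): name is "side" or "top"; returns the picture (480x640x3 uint8, red, green, blue); there is no depth.
- env.camera_params(name): a dict with "camera_matrix" (3x3 intrinsics, pixels), "R" (3x3) and "t" (3): a world point X has camera coordinates R X + t. Camera axes: x right, y down, z forward; pixel columns grow to the right and rows downward; lengths in mm; the calibration is good to about 2 mm. A picture is of the moment at which its call begins. camera_params takes no time and is no camera call.
- env.job_done(): hands the job in, once; it reports no verdict.
The state is a dict: "time_s": time; "qpos": joint angles; "qvel": joint speeds; "effort": joint torques, N m; "ee_pos": TCP position; "ee_rot": TCP orientation; "force": force on the tool from outside, world axes, zero at the start; "torque": the same for the moment, N m; "gripper_width": finger opening in mm.
Only numpy, scipy, OpenCV 4.12 (cv2) and the standard library are available. Lean on these libraries where they do the work, as an engineer would, in place of code of your own. Each camera call takes 0.05 s, during which the arm holds its last target.

## Working session

There is one attempt and no reset: what is moved stays moved. The work goes in short steps, Python scripts to look and compute and a tool call to move; the robot and the scene stay as the last step left them, time stands still between calls to the robot, and variables do not carry over. Pictures are saved under pics/ and viewed, and the job is handed in when it is done.

Besides the shell and the picture viewer there is one more tool, called after "Request:" by a JSON object that holds its "fn" and its "kwargs", one argument or row to a line. arm_command: Moves the arm, as the interface text tells. Shift numbers are shares of 50 cm and turn numbers shares of pi/4 rad, none past 1 either way. Its arguments: {"type":"object","properties":{"targets":{"type":"array"},"squeeze":{"type":"number"}},"required":["targets"]}

```bash
mkdir -p pics
python3 - <<'E'
from workcell import env
import cv2
for n in("side","top"):
    cv2.imwrite(f"pics/{n}0.png",env.grab_frame(n)[:,:,::-1]); p=env.camera_params(n); print(n,p)
print(env.state())
E
```

```text
side {'camera_matrix': array([[480.16759794,   0.        , 323.16999923],
       [  0.        , 480.16759794, 236.96111998],
       [  0.        ,   0.        ,   1.        ]]), 'R': array([[-0.88552547, -0.46446008,  0.01102152],
       [-0.29952156,  0.55260255, -0.77776427],
       [ 0.35514994, -0.69203125, -0.62845944]]), 't': array([ 542.12630765,  216.61002253, 1020.80029265])}
top {'camera_matrix': array([[442.70496588,   0.        , 324.57575583],
       [  0.        , 442.70496588, 246.34672163],
       [  0.        ,   0.        ,   1.        ]]), 'R': array([[ 0.00966046, -0.99970421,  0.02231961],
       [-0.99170223, -0.01243984, -0.12795289],
       [ 0.12819269, -0.02089832, -0.99152907]]), 't': array([ 10.37052689, 591.15786117, 898.93243326])}
{'time_s': 0.1, 'qpos': array([-7.46007334e+01,  1.83477656e+01,  8.96981269e+01, -3.25173981e-04,
        7.20432936e+01, -1.14591730e+00]), 'qvel': array([-0.20394541, -0.05473101, -0.06534997, -0.03952662,  0.01866284,
       -0.08252851]), 'effort': array([ 1.07976910e-03, -4.13332665e+01, -2.32509255e+01,  7.30034150e-02,
        4.21612489e-02, -4.85714611e-05]), 'ee_pos': array([ 163.62632088, -550.77077804,  213.21521295]), 'ee_rot': array([-1.79910826e+02, -1.47448829e-03,  1.65452832e+01]), 'force': array([-0.94688936,  0.16549927, -0.31070766]), 'torque': array([-0.02340661, -0.03487201, -0.00684343]), 'gripper_width': 90.93271246833423}
```

View pics/side0.png

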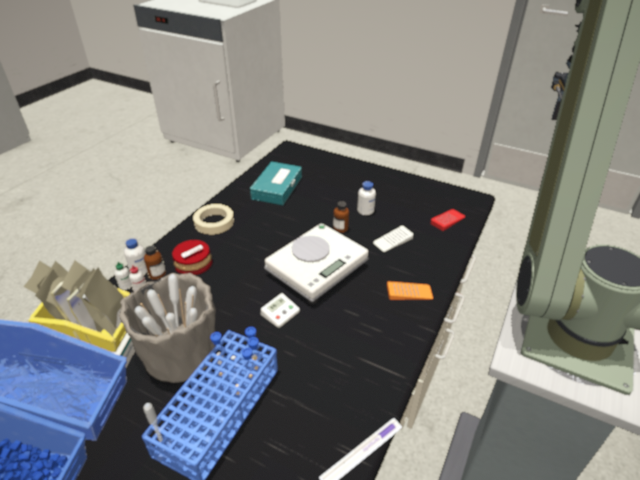

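View pics/top0.png

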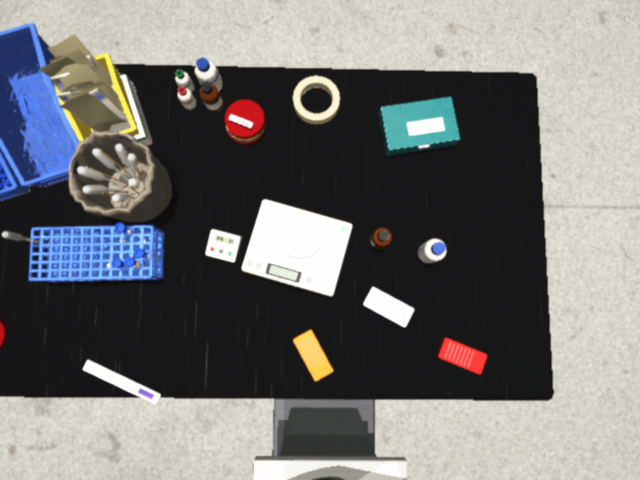

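The top view shows the balance at about (297,248), the white wedge at (388,307), the bottles at (381,238) and (433,251), and the timer at (223,246). I'll zoom in for the corners.

Run:
```python
import cv2
t=cv2.imread("pics/top0.png"); s=cv2.imread("pics/side0.png")
cv2.imwrite("pics/topz.png",cv2.resize(t[190:340,230:430],None,fx=4,fy=4,interpolation=cv2.INTER_CUBIC))
cv2.imwrite("pics/sidez.png",cv2.resize(s[200:310,250:430],None,fx=4,fy=4,interpolation=cv2.INTER_CUBIC))
```

```text
(no output)
```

View pics/topz.png

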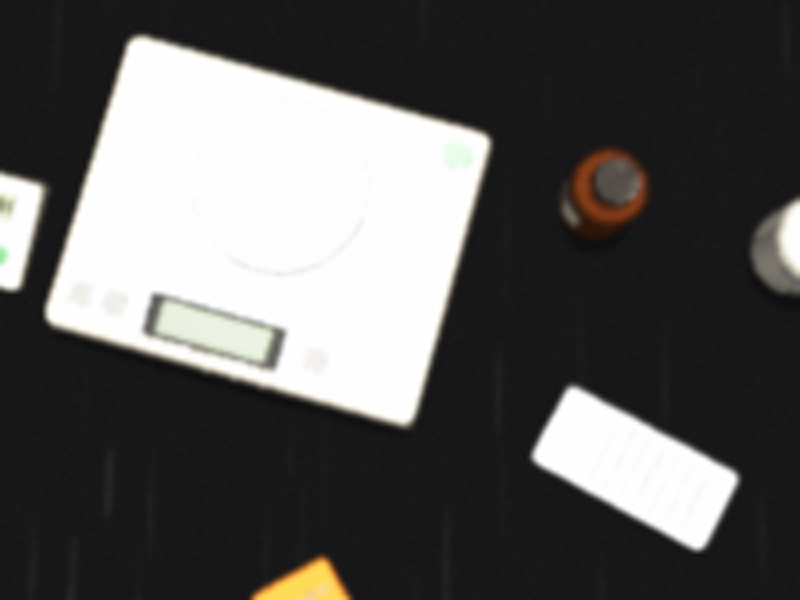

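View pics/sidez.png

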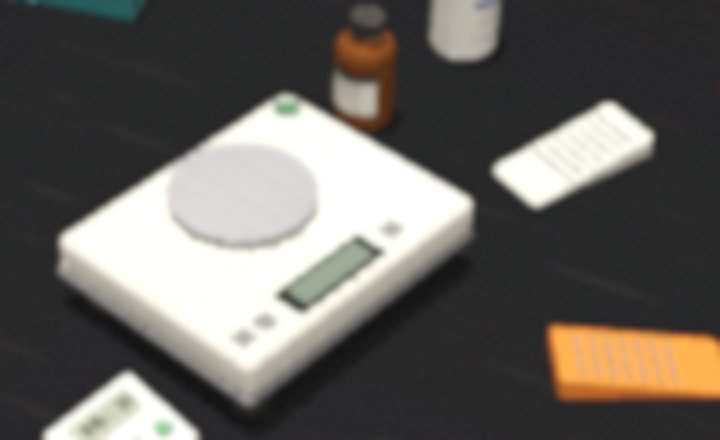

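```bash
cat > h.py <<'E'
from workcell import env
import numpy as np, cv2
from scipy.optimize import least_squares
P={n:env.camera_params(n) for n in("side","top")}
def proj(n,X):
    p=P[n]; c=np.atleast_2d(X)@p["R"].T+p["t"]; q=c@p["camera_matrix"].T; return q[:,:2]/q[:,2:]
def tri(a,b):
    M={n:P[n]["camera_matrix"]@np.c_[P[n]["R"],P[n]["t"]] for n in P}
    X=cv2.triangulatePoints(M["top"],M["side"],np.array(a,float).T,np.array(b,float).T); return (X[:3]/X[3]).T
def place(pose,L):
    x,y,a=pose; c,s=np.cos(a),np.sin(a); L=np.asarray(L,float); return np.c_[x+c*L[:,0]-s*L[:,1],y+s*L[:,0]+c*L[:,1],L[:,2]]
def fit(L,obs,x0):
    r=least_squares(lambda q:np.concatenate([(proj(n,place(q,L))-obs[n]).ravel() for n in obs]),x0,x_scale=[1,1,.01]); return r.x,np.abs(r.fun).max()
def back(n,uv,z):
    p=P[n]; d=np.linalg.inv(p["camera_matrix"])@np.array([uv[0],uv[1],1.]); d=p["R"].T@d; o=-p["R"].T@p["t"]; return o+d*(z-o[2])/d[2]
BAL=[(80,100,52),(80,-100,52),(-80,-100,52),(-80,100,52)]
WED=[(50,-22,2),(50,22,2),(-50,22,14),(-50,-22,14)]
def tz(z,o):return (np.array(z,float)+.5)/4-.5+o
E
python3 - <<'E'
from h import *
bt=tz([(130,33),(493,136),(412,430),(43,320)],(230,190)); bs=tz([(55,240),(286,88),(477,205),(248,385)],(250,200))
# wedge: +x toward tip (image left); y left of that = toward image down(front)
wt=tz([(570,382),(529,459),(702,553),(742,475)],(230,190)); ws=tz([(490,170),(537,208),(656,136),(608,98)],(250,200))
print("tri bal",tri(bt,bs).round(1)); print("tri wed",tri(wt,ws).round(1))
for o in({"top":bt},{"top":bt,"side":bs},): q,e=fit(BAL,o,[500,50,-.2]);print(q,np.degrees(q[2]),e)
sf=place(q,[(-62,-80,0)])[0]; print("sf",sf)
for o in({"top":wt},{"top":wt,"side":ws}): w,e=fit(WED,o,[350,-150,2]);print(w,np.degrees(w[2]),e)
d=sf[:2]-w[:2]; print(np.hypot(*d),np.degrees(np.arctan2(d[1],d[0])))
print("bearing local",place([0,0,-w[2]],[(d[0],d[1],0)]))
for nm,uv,z in(("amber",(382,237),82),("sal",(434,250),90),("timer",(223,246),22)): print(nm,back("top",uv,z))
E
```

```text
tri bal [[ 6.920e+02  1.505e+02  5.000e+01]
 [ 6.391e+02 -4.110e+01  5.390e+01]
 [ 4.860e+02  1.000e-01  4.790e+01]
 [ 5.399e+02  1.924e+02  4.090e+01]]
tri wed [[ 512.4  -88.2    1. ]
 [ 470.4  -65.7    2.3]
 [ 422.8 -155.8   16.3]
 [ 464.4 -177.3   18.2]]
[ 5.87890978e+02  7.44922785e+01 -2.68525243e-01] -15.385363104688613 0.8985638721388511
[ 5.88370520e+02  7.60748386e+01 -2.68891835e-01] -15.406367291071486 2.795382960518623
sf [507.34537452  15.42068955   0.        ]
[ 466.3604081  -122.42848099    1.07646049] 61.676642686456866 1.0721906264460586
[ 467.24605251 -122.41284889    1.08440099] 62.131600158015445 1.5047384634455057
143.54804054543868 73.77892764112477
bearing local [[140.59221714  28.98048349   0.        ]]
amber [605.86230313 -98.37271426  82.        ]
sal [ 579.63020101 -201.62211421   90.        ]
timer [591.07716112 234.15263899  22.        ]
```

```bash
cat > ov.py <<'E'
from h import *
def ov(n,img,b,w,crop,out):
    x0,y0,x1,y1=crop; im=cv2.resize(img[y0:y1,x0:x1],None,fx=4,fy=4,interpolation=cv2.INTER_CUBIC)
    def dr(X,c):
        z=((proj(n,X)-(x0,y0)+.5)*4-.5); cv2.polylines(im,[np.round(z*8).astype(np.int32)],True,c,1,cv2.LINE_AA,3)
    if b is not None:
        dr(place(b,BAL),(0,0,255)); dr(place(b,[(a[0],a[1],20) for a in BAL]),(255,0,255))
        f=place(b,[(-62+8*np.cos(t),-80+8*np.sin(t),8) for t in np.linspace(0,6.28,20)]);dr(f,(0,200,0))
    if w is not None:
        dr(place(w,WED),(0,0,255)); dr(place(w,[(a[0],a[1],0) for a in WED]),(255,0,255))
    cv2.imwrite(out,im)
E
python3 - <<'E'
from ov import *
b=[587.9,74.8,-.2687];w=[466.7,-122.4,1.08]
ov("top",cv2.imread("pics/top0.png"),b,w,(230,190,430,340),"pics/t1.png")
ov("side",cv2.imread("pics/side0.png"),b,w,(250,200,430,310),"pics/s1.png")
E
```

```text
(no output)
```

View pics/t1.png

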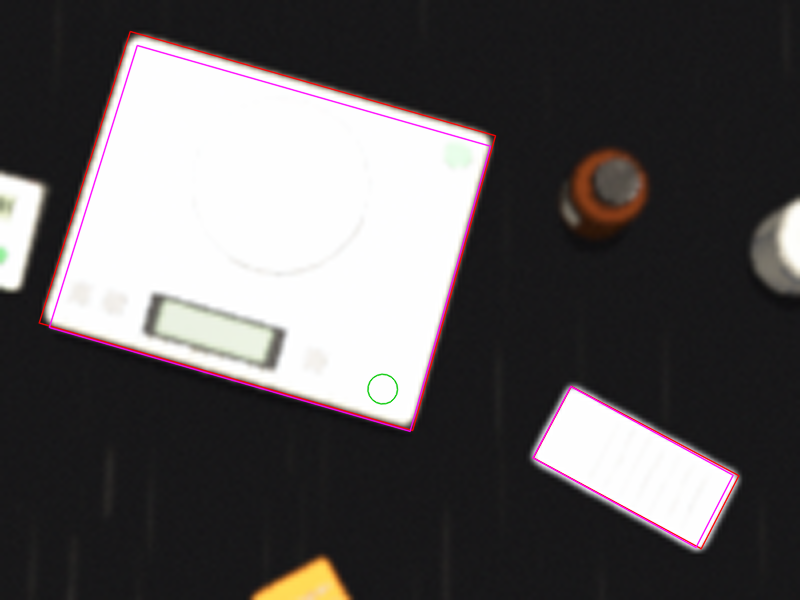

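View pics/s1.png

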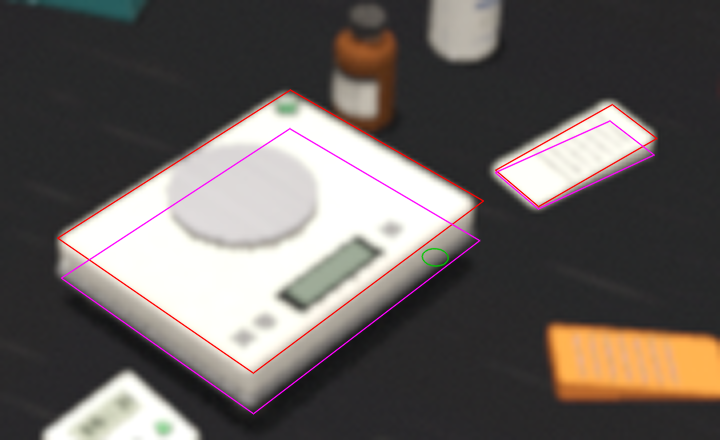

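```bash
cat > mv.py <<'E'
from h import *
from scipy.spatial.transform import Rotation as Ro
def rows(*tg):
    s=env.state(); R=Ro.from_euler("xyz",s["ee_rot"],degrees=True).as_matrix()
    print("t %.2f pos %s rot %s F %s w %.1f"%(s["time_s"],s["ee_pos"].round(1),s["ee_rot"].round(2),s["force"].round(1),s["gripper_width"]))
    for x,y,z,yaw in tg:
        d=R.T@(np.array([x,y,z])-s["ee_pos"])/500; dy=(yaw-s["ee_rot"][2]+180)%360-180
        print([1]+list(d.round(4))+[round(-dy/45,3)])   # tool z is down
E
python3 -c "
from mv import *
rows((425,-200,150,-28))"
```

```text
t 0.10 pos [ 163.6 -550.8  213.2] rot [-179.91   -0.     16.55] F [-0.9  0.2 -0.3] w 90.9
[1, np.float64(0.7009), np.float64(-0.5234), np.float64(0.1273), np.float64(0.99)]
```

Request:
{"fn": "arm_command", "kwargs": {
  "targets": [
    [1,0.7,-0.523,0.127,0.99],
    [1,0.7,-0.523,0.127,0.99],
    [1,0.7,-0.523,0.127,0.99],
    [1,0.7,-0.523,0.127,0.99],
    [1,0.7,-0.523,0.127,0.99],
    [1,0.7,-0.523,0.127,0.99],
    [1,0.7,-0.523,0.127,0.99],
    [1,0.7,-0.523,0.127,0.99]
  ],
  "squeeze": 20
}}

```text
time_s: 0.77
ee_pos: [352.0, -297.6, 167.7]
ee_rot: [-179.9, 0.1, -28.2]
force: [0.2, -0.3, -0.0]
gripper_width: 40.7
```

```bash
python3 -c "
from mv import *
rows((425,-200,150,-28))"
```

```text
t 0.77 pos [ 352.  -297.6  167.7] rot [-1.7993e+02  7.0000e-02 -2.8200e+01] F [ 0.2 -0.3 -0. ] w 40.7
[1, np.float64(0.0365), np.float64(-0.241), np.float64(0.0357), np.float64(-0.005)]
```

Request:
{"fn": "arm_command", "kwargs": {
  "targets": [
    [1,0.0365,-0.241,0.036,0],
    [1,0.0365,-0.241,0.036,0],
    [1,0.0365,-0.241,0.036,0],
    [1,0.0365,-0.241,0.036,0],
    [1,0.0365,-0.241,0.036,0],
    [1,0.0365,-0.241,0.036,0],
    [1,0.0365,-0.241,0.036,0]
  ]
}}

```text
time_s: 1.35
ee_pos: [424.4, -200.9, 149.9]
ee_rot: [-180.0, 0.1, -28.3]
force: [-0.2, -0.4, 0.0]
gripper_width: 0.5
```

```bash
python3 -c "
from mv import *
rows((425,-200,40,-28),(425,-200,5,-28))
cv2.imwrite('pics/side2.png',env.grab_frame('side')[:,:,::-1])"
```

```text
t 1.35 pos [ 424.4 -200.9  149.9] rot [-1.7995e+02  7.0000e-02 -2.8280e+01] F [-0.2 -0.4  0. ] w 0.5
[1, np.float64(0.0004), np.float64(-0.002), np.float64(0.2198), np.float64(-0.006)]
[1, np.float64(0.0005), np.float64(-0.002), np.float64(0.2898), np.float64(-0.006)]
```

View pics/side2.png

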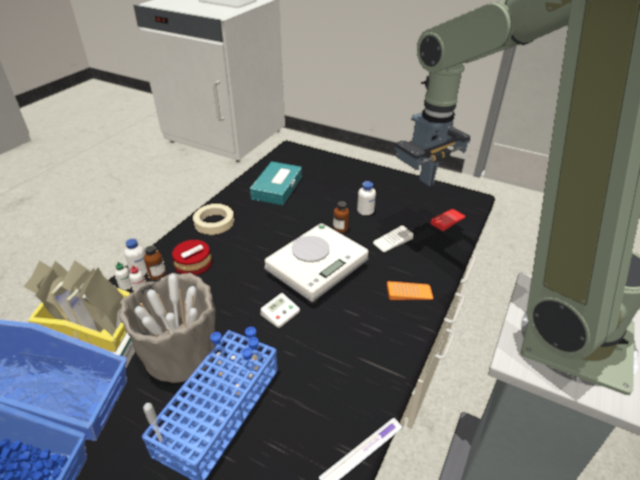

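The side view shows the closed gripper above and to the right of the wedge, with its fingertips at about (428,180). Before going down I'll check the clearance to the red look-alike.

```bash
python3 -c "
from mv import *
for p in [(439,352),(447,338),(487,352),(480,373)]: print(back('top',p,10).round(0))"
```

```text
[ 371. -229.   10.]
[ 401. -247.   10.]
[ 372. -332.   10.]
[ 328. -316.   10.]
```

Request:
{"fn": "arm_command", "kwargs": {
  "targets": [
    [1,0,-0.002,0.08,0],
    [1,0,-0.002,0.16,0],
    [1,0,-0.002,0.22,0],
    [1,0,-0.002,0.26,0],
    [1,0,-0.002,0.289,0],
    [1,0,-0.002,0.289,0],
    [1,0,-0.002,0.289,0]
  ]
}}

```text
time_s: 1.98
ee_pos: [424.0, -201.0, 5.3]
ee_rot: [-180.0, 0.1, -28.4]
force: [1.0, -0.7, -0.5]
gripper_width: 0.8
```

```bash
cat > snap.py <<'E'
from mv import *
from ov import ov
import sys
k=sys.argv[1]
t=env.grab_frame('top')[:,:,::-1].copy();s=env.grab_frame('side')[:,:,::-1].copy()
cv2.imwrite(f'pics/t{k}.png',t);cv2.imwrite(f'pics/s{k}.png',s)
z=lambda im,x,y:cv2.resize(im[y:y+140,x:x+190],None,fx=4,fy=4,interpolation=cv2.INTER_CUBIC)
cv2.imwrite(f'pics/tz{k}.png',z(t,240,210));cv2.imwrite(f'pics/sz{k}.png',z(s,260,180))
st=env.state();print(st['time_s'],st['ee_pos'].round(1),st['ee_rot'].round(2),st['force'].round(2),st['torque'].round(2))
E
python3 snap.py 3
```

```text
2.0833 [ 425.4 -201.2    6.6] [-1.7995e+02 -7.0000e-02 -2.8400e+01] [-0.08 -0.75 -0.21] [ 0.08  0.09 -0.  ]
```

View pics/tz3.png

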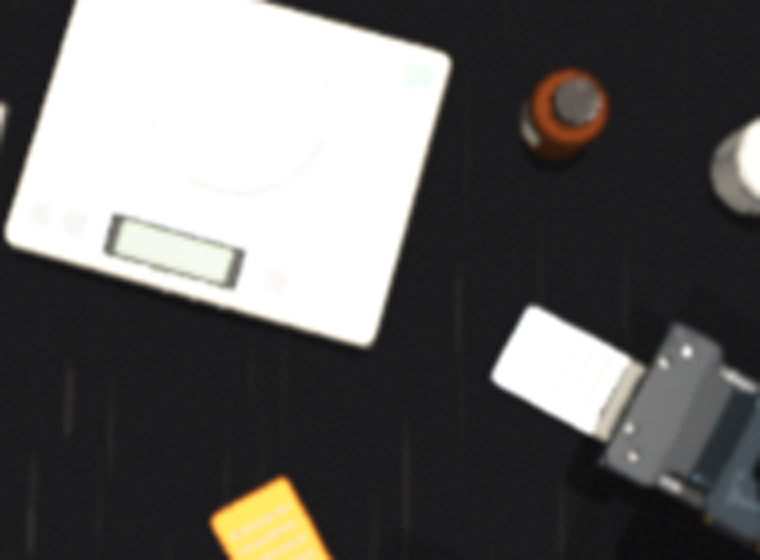

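View pics/sz3.png

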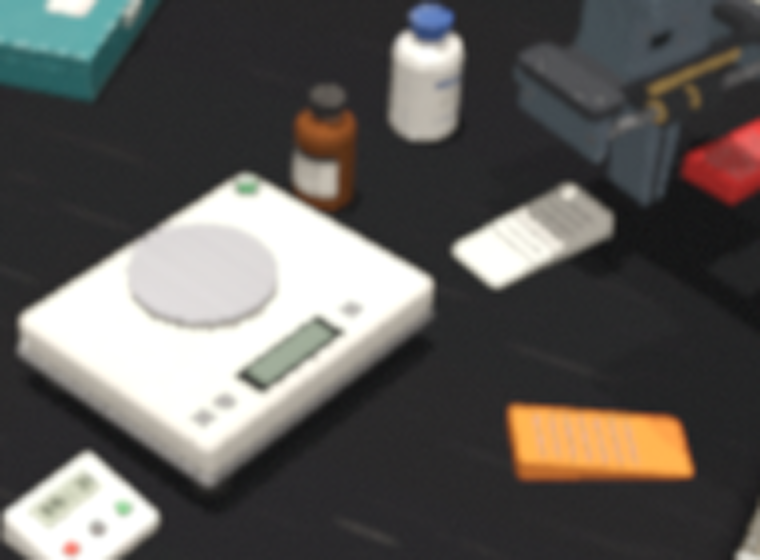

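```bash
cat > plan.py <<'E'
from mv import *
from scipy.optimize import brentq
def plan(w,sf,R,step,off=63.5,over=0,n=8,z=5):
    # arc radius R to left (sign) then straight, ending with sf at wedge x=-over
    w=np.array(w,float); h=lambda a:np.array([np.cos(a),np.sin(a)]); nn=lambda a:np.array([-np.sin(a),np.cos(a)])
    sg=np.sign((np.array(sf)-w[:2])@nn(w[2]))
    C=w[:2]+sg*R*nn(w[2])
    end=lambda th:C-sg*R*nn(w[2]+sg*th)
    th=brentq(lambda th:(np.array(sf)-end(th))@nn(w[2]+sg*th),0,1.2)
    a=w[2]+sg*th; st=(np.array(sf)-end(th))@h(a)+over; L=R*th+st
    print("turn %.1f deg final %.1f arc %.1f straight %.1f"%(np.degrees(sg*th),np.degrees(a),R*th,st))
    out=[]
    for k in range(1,n+1):
        s=min(k*step,L)
        if s<R*th: aa=w[2]+sg*s/R; c=C-sg*R*nn(aa)
        else: aa=a; c=end(th)+(s-R*th)*h(a)
        t=c-off*h(aa); out.append((t[0],t[1],z,np.degrees(aa)-90))
    return out
E
python3 -c "
from plan import *
h=np.radians(62)
rows(*[(466.7-(63.5-d)*np.cos(h),-122.4-(63.5-d)*np.sin(h),5,-28) for d in(-20,-15,-10,-5,0,5,9,9)])
w=(466.7+9*np.cos(h),-122.4+9*np.sin(h),h)
for R in (100,150,200):plan(w,(507,13.8),R,6)
"
```

```text
t 2.08 pos [ 425.4 -201.2    6.6] rot [-1.7995e+02 -7.0000e-02 -2.8400e+01] F [-0.1 -0.7 -0.2] w 0.3
[1, np.float64(-0.0011), np.float64(-0.011), np.float64(0.0031), np.float64(-0.009)]
[1, np.float64(-0.0011), np.float64(-0.021), np.float64(0.0031), np.float64(-0.009)]
[1, np.float64(-0.0012), np.float64(-0.031), np.float64(0.0031), np.float64(-0.009)]
[1, np.float64(-0.0013), np.float64(-0.041), np.float64(0.0032), np.float64(-0.009)]
[1, np.float64(-0.0014), np.float64(-0.051), np.float64(0.0032), np.float64(-0.009)]
[1, np.float64(-0.0014), np.float64(-0.061), np.float64(0.0032), np.float64(-0.009)]
[1, np.float64(-0.0015), np.float64(-0.069), np.float64(0.0032), np.float64(-0.009)]
[1, np.float64(-0.0015), np.float64(-0.069), np.float64(0.0032), np.float64(-0.009)]
turn 13.5 deg final 75.5 arc 23.5 straight 109.9
turn 14.3 deg final 76.3 arc 37.4 straight 96.1Traceback (most recent call last):
  File "<string>", line 6, in <module>
    for R in (100,150,200):plan(w,(507,13.8),R,6)
                           ~~~~^^^^^^^^^^^^^^^^^^
  File "plan.py", line 9, in plan
    th=brentq(lambda th:(np.array(sf)-end(th))@nn(w[2]+sg*th),0,1.2)
    r = _zeros._brentq(f, a, b, xtol, rtol, maxiter, args, full_output, disp)
ValueError: f(a) and f(b) must have different signs
```

Request:
{"fn": "arm_command", "kwargs": {
  "targets": [
    [1,-0.0013,-0.011,0.002,-0.009],
    [1,-0.0013,-0.021,0.002,-0.009],
    [1,-0.0013,-0.031,0.002,-0.009],
    [1,-0.0013,-0.041,0.002,-0.009],
    [1,-0.0013,-0.051,0.002,-0.009],
    [1,-0.0013,-0.061,0.002,-0.009],
    [1,-0.0015,-0.069,0.002,-0.009],
    [1,-0.0015,-0.069,0.002,-0.009]
  ]
}}

```text
time_s: 2.75
ee_pos: [441.5, -169.8, 5.6]
ee_rot: [-179.9, -0.1, -27.9]
force: [-0.3, -0.3, 1.3]
gripper_width: 0.3
```

```bash
python3 snap.py 4
```

```text
2.85 [ 441.2 -170.2    5.5] [-1.7995e+02 -6.0000e-02 -2.7960e+01] [0.39 0.31 0.43] [0.1  0.01 0.02]
```

View pics/tz4.png

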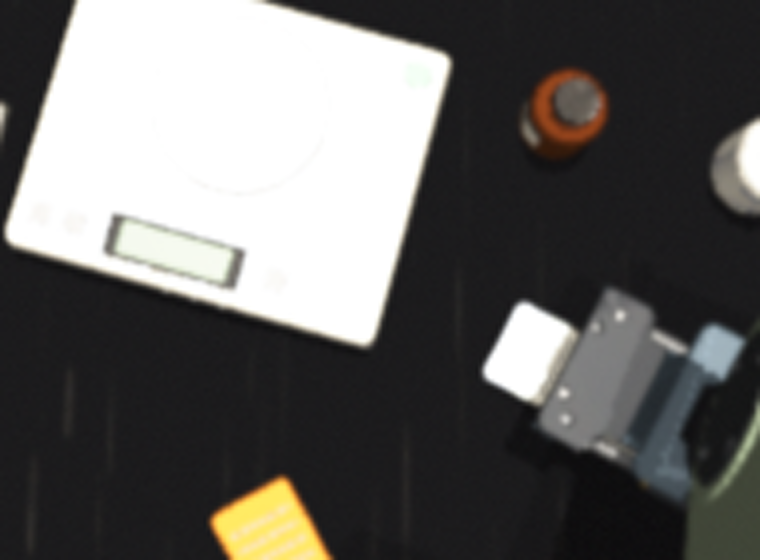

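View pics/sz4.png

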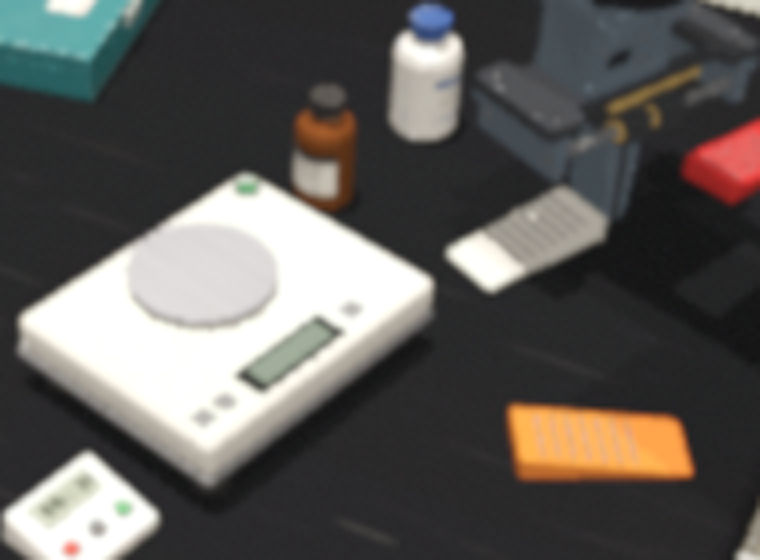

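```bash
python3 -c "
from plan import *
p=plan((468.9,-118.2,np.radians(62)),(507,13.8),120,6,off=58.7,z=5)
rows(*p)
"
```

```text
turn 13.2 deg final 75.2 arc 27.7 straight 109.9
t 2.85 pos [ 441.2 -170.2    5.5] rot [-1.7995e+02 -6.0000e-02 -2.7960e+01] F [0.4 0.3 0.4] w 0.4
[1, np.float64(0.0057), np.float64(-0.0127), np.float64(0.0011), np.float64(-0.063)]
[1, np.float64(0.0107), np.float64(-0.0251), np.float64(0.0011), np.float64(-0.126)]
[1, np.float64(0.015), np.float64(-0.0377), np.float64(0.0011), np.float64(-0.19)]
[1, np.float64(0.0187), np.float64(-0.0505), np.float64(0.0011), np.float64(-0.254)]
[1, np.float64(0.0196), np.float64(-0.063), np.float64(0.0011), np.float64(-0.293)]
[1, np.float64(0.0169), np.float64(-0.0747), np.float64(0.0011), np.float64(-0.293)]
[1, np.float64(0.0142), np.float64(-0.0864), np.float64(0.0011), np.float64(-0.293)]
[1, np.float64(0.0114), np.float64(-0.0981), np.float64(0.0012), np.float64(-0.293)]
```

Request:
{"fn": "arm_command", "kwargs": {
  "targets": [
    [1,0.0057,-0.0127,0.001,-0.063],
    [1,0.0107,-0.025,0.001,-0.126],
    [1,0.015,-0.0377,0.001,-0.19],
    [1,0.0187,-0.0505,0.001,-0.254],
    [1,0.0196,-0.063,0.001,-0.293],
    [1,0.0169,-0.0747,0.001,-0.293],
    [1,0.0142,-0.0864,0.001,-0.293],
    [1,0.0142,-0.0864,0.001,-0.293]
  ]
}}

```text
time_s: 3.52
ee_pos: [467.6, -134.5, 5.0]
ee_rot: [-179.9, -0.0, -14.8]
force: [-0.3, 0.7, -0.4]
gripper_width: 0.6
```

```bash
python3 snap.py 5
```

```text
3.6167 [ 467.5 -135.1    5. ] [-1.7997e+02 -5.0000e-02 -1.4770e+01] [0.06 0.1  0.  ] [ 0.05 -0.02 -0.05]
```

View pics/tz5.png

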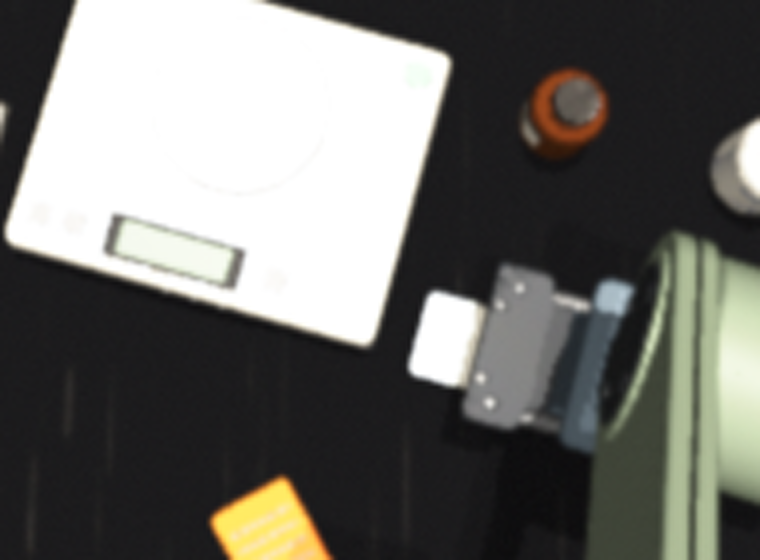

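View pics/sz5.png

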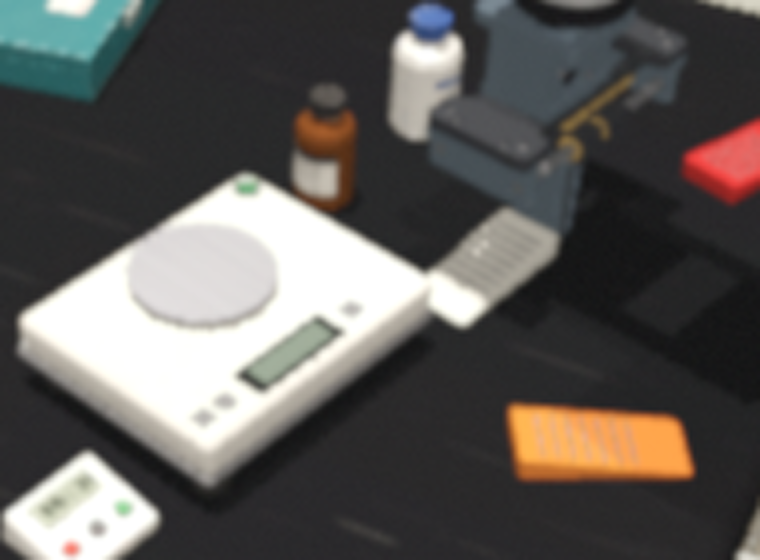

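The top view shows the wedge turned nearly square to the balance side, with its tip edge from (433,289) to (409,379) in the zoom. I'll compare the pose predicted from the tool with both images.

Run:
```python
from ov import *
b=[587.9,74.2,-.2687]
a=np.radians(75.2);w=[482.5,-78.3,a]
tip=tz([(432,287),(407,379)],(240,210)); P1=[back('top',t,2) for t in tip];print(P1)
m=(P1[0]+P1[1])/2; e=P1[1]-P1[0]; print(m,np.hypot(*e[:2]),np.degrees(np.arctan2(e[1],e[0]))-90)
print(place(w,[(50,0,2)]), place(b,[(-62,-80,0)]))
ov("top",cv2.imread("pics/t5.png"),b,w,(240,210,430,350),"pics/t5o.png")
ov("side",cv2.imread("pics/s5.png"),b,w,(260,180,450,320),"pics/s5o.png")
```

```text
[array([519.3491893 , -34.78138927,   2.        ]), array([469.54673355, -21.39257441,   2.        ])]
[494.44796143 -28.08698184   2.        ] 51.57077624382504 74.95247308183485
[[495.2722879  -29.95883057   2.        ]] [[506.88649161  13.53030857   0.        ]]
```

View pics/t5o.png

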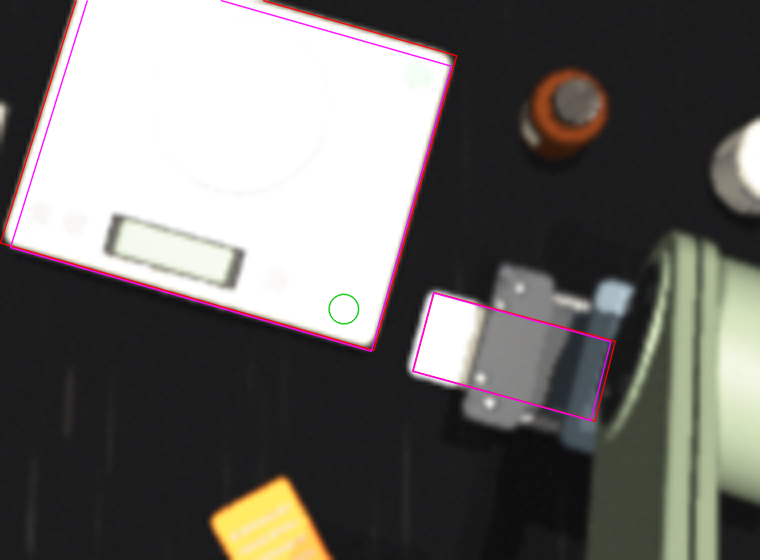

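View pics/s5o.png

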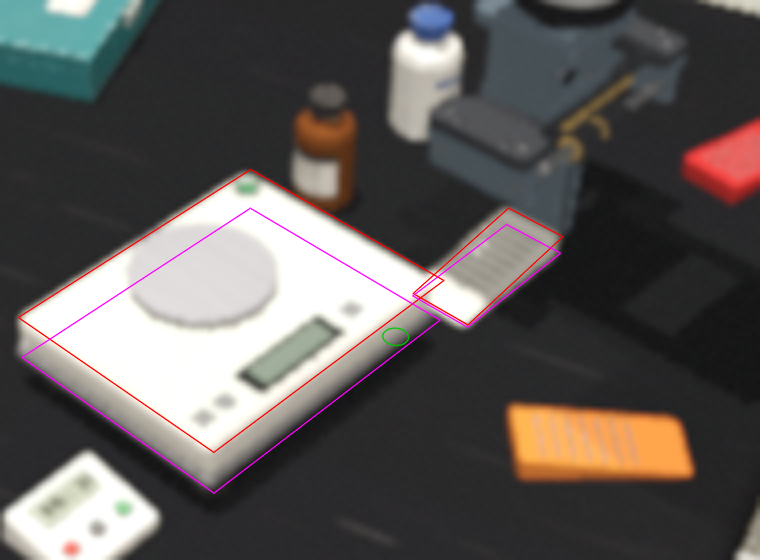

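```bash
python3 -c "
from mv import *
a=np.radians(75.2)
rows(*[(467.5+d*np.cos(a),-135+d*np.sin(a),5,-14.8) for d in(10,80,88)])"
```

```text
t 3.62 pos [ 467.5 -135.1    5. ] rot [-1.7997e+02 -5.0000e-02 -1.4770e+01] F [0.1 0.1 0. ] w 0.2
[1, np.float64(-0.0), np.float64(-0.0203), np.float64(0.0001), np.float64(0.001)]
[1, np.float64(0.0001), np.float64(-0.1603), np.float64(0.0002), np.float64(0.001)]
[1, np.float64(0.0001), np.float64(-0.1763), np.float64(0.0002), np.float64(0.001)]
```

Request:
{"fn": "arm_command", "kwargs": {
  "targets": [
    [1,0,-0.02,0,0],
    [1,0,-0.04,0,0],
    [1,0,-0.06,0,0],
    [1,0,-0.08,0,0],
    [1,0,-0.1,0,0],
    [1,0,-0.12,0,0],
    [1,0,-0.14,0,0],
    [1,0,-0.15,0,0]
  ]
}}

```text
time_s: 4.28
ee_pos: [487.0, -61.1, 5.1]
ee_rot: [-180.0, -0.1, -14.7]
force: [1.0, -1.8, 0.0]
gripper_width: 0.7
```

```bash
python3 snap.py 6
```

```text
4.3833 [486.9 -61.6   5.1] [-1.7996e+02 -6.0000e-02 -1.4680e+01] [ 0.32 -0.81  1.24] [ 0.07  0.01 -0.03]
```

View pics/tz6.png

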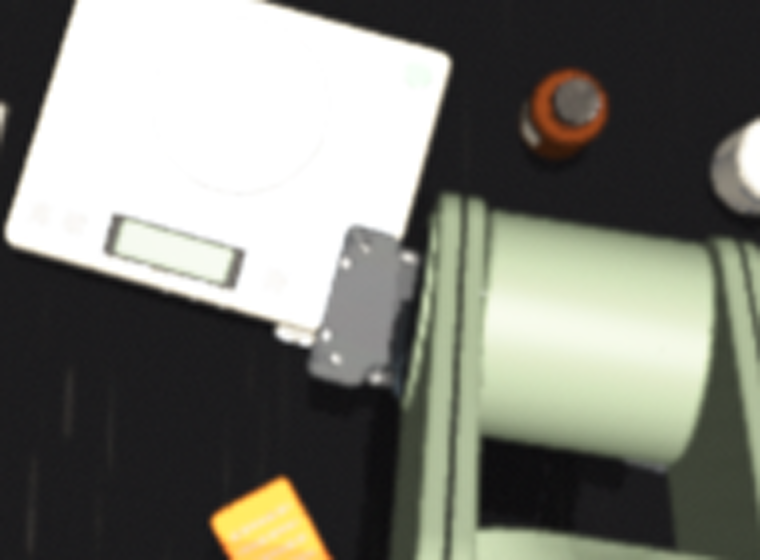

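View pics/sz6.png

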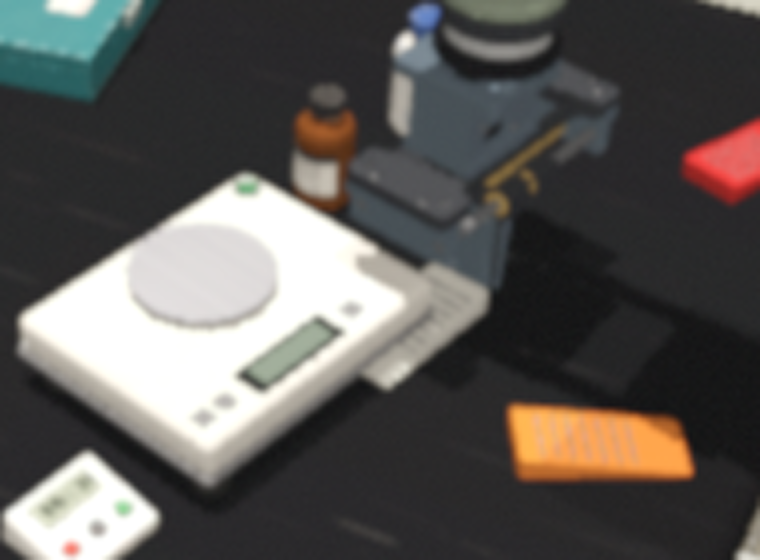

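Run:
```python
from ov import *
b=[587.9,74.2,-.2687]
a=np.radians(75.3);w=[487+59.5*np.cos(a),-61.4+59.5*np.sin(a),a];print(w)
d=np.array([506.9,13.5])-w[:2];print(d@[np.cos(a),np.sin(a)],d@[-np.sin(a),np.cos(a)])
ov("top",cv2.imread("pics/t6.png"),b,w,(240,210,430,350),"pics/t6o.png")
ov("side",cv2.imread("pics/s6.png"),b,w,(260,180,450,320),"pics/s6o.png")
```

```text
[np.float64(502.0985977027959), np.float64(-3.847568709835336), np.float64(1.31423292675173)]
17.998137780150806 -0.24215823083798793
```

View pics/t6o.png

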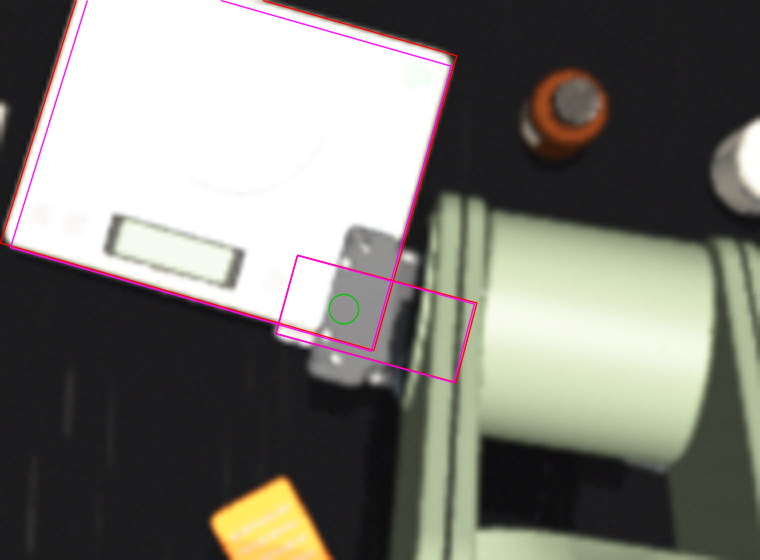

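View pics/s6o.png

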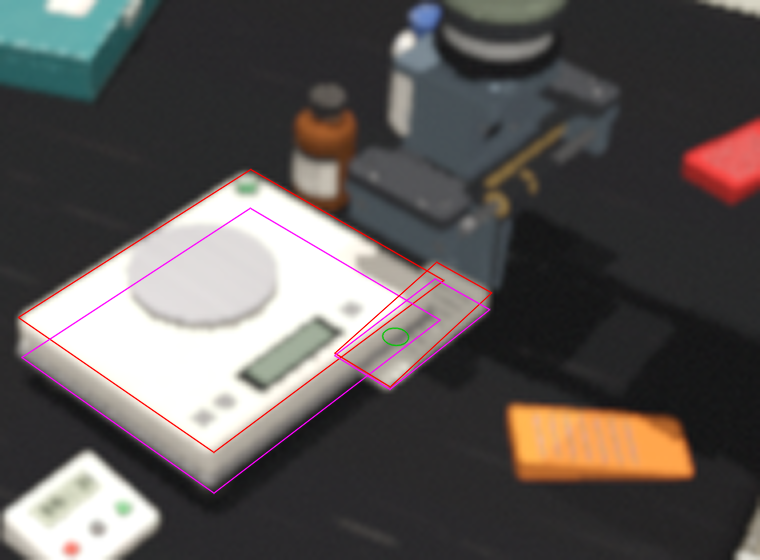

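The overlay matches both views: the wedge is on line, 0.2 mm off laterally, with about 18 mm left to go. From here I'll go slowly and watch the force.

Request:
{"fn": "arm_command", "kwargs": {
  "targets": [
    [1,0,-0.006,0,0],
    [1,0,-0.012,0,0],
    [1,0,-0.018,0,0],
    [1,0,-0.024,0,0],
    [1,0,-0.028,0,0],
    [1,0,-0.028,0,0]
  ]
}}

```text
time_s: 4.88
ee_pos: [490.6, -47.8, 5.1]
ee_rot: [-180.0, -0.1, -14.7]
force: [-1.0, -0.1, -0.3]
gripper_width: 0.0
```

```bash
python3 -c "
from mv import *
rows((487+18*.2538,-61.4+18*.9673,5,-14.7))"
```

```text
t 4.88 pos [490.6 -47.8   5.1] rot [-1.7995e+02 -6.0000e-02 -1.4680e+01] F [-1.  -0.1 -0.3] w 0.0
[1, np.float64(0.0), np.float64(-0.0079), np.float64(0.0002), np.float64(0.001)]
```

Request:
{"fn": "arm_command", "kwargs": {
  "targets": [
    [1,0,-0.002,0,0],
    [1,0,-0.004,0,0],
    [1,0,-0.004,0,0]
  ]
}}

```text
time_s: 5.13
ee_pos: [491.1, -45.8, 5.1]
ee_rot: [-180.0, -0.1, -14.7]
force: [-1.0, -0.3, -0.5]
gripper_width: 0.3
```

Request:
{"fn": "arm_command", "kwargs": {
  "targets": [
    [1,0,-0.002,0,0],
    [1,0,-0.004,0,0],
    [1,0,-0.004,0,0]
  ]
}}

```text
time_s: 5.38
ee_pos: [491.7, -43.8, 5.1]
ee_rot: [-179.9, -0.1, -14.7]
force: [-0.1, -0.5, 0.1]
gripper_width: 0.2
```

Request:
{"fn": "arm_command", "kwargs": {
  "targets": [
    [1,0,-0.002,0,0],
    [1,0,-0.003,0,0],
    [1,0,-0.003,0,0]
  ]
}}

```text
time_s: 5.63
ee_pos: [492.0, -42.3, 5.1]
ee_rot: [-180.0, -0.1, -14.7]
force: [-0.8, -0.4, -0.4]
gripper_width: 0.4
```

```bash
python3 snap.py 7; python3 -c "
from mv import *
s=env.state();p=s['ee_pos'];a=np.radians(s['ee_rot'][2]+90);h=np.array([np.cos(a),np.sin(a)]);print((np.array([506.9,13.5])-p[:2])@h-59.5,s['force'])"
```

```text
5.7333 [492.  -42.3   5.1] [-1.7995e+02 -7.0000e-02 -1.4670e+01] [ 0.06 -0.57  0.52] [-0.01  0.04  0.05]
-1.7261461099327278 [ 0.06484939 -0.56670774  0.52199949]
```

View pics/sz7.png

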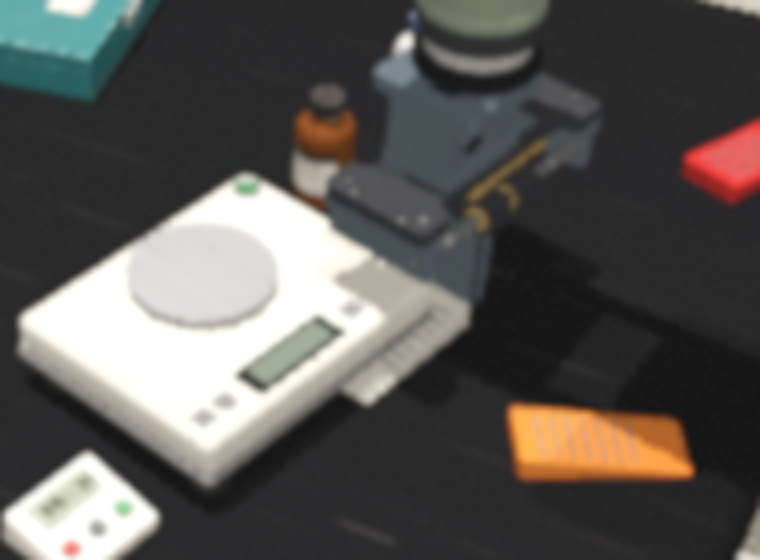

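Request:
{"fn": "arm_command", "kwargs": {
  "targets": [
    [1,0,-0.002,0,0],
    [1,0,-0.002,0,0],
    [1,0,-0.002,0,0]
  ]
}}

```text
time_s: 5.98
ee_pos: [492.2, -41.5, 5.1]
ee_rot: [-180.0, -0.1, -14.7]
force: [0.1, -2.1, 0.2]
gripper_width: 0.9
```

Request:
{"fn": "arm_command", "kwargs": {
  "targets": [
    [1,0,-0.002,0,0],
    [1,0,-0.002,0,0],
    [1,0,-0.002,0,0]
  ]
}}

```text
time_s: 6.23
ee_pos: [492.3, -40.7, 5.1]
ee_rot: [-180.0, -0.1, -14.7]
force: [-0.5, -3.9, 0.3]
gripper_width: 0.3
```

The push force rises to about 4 N, so the wedge bears. I'll back off along the push line, lift clear and look.

Request:
{"fn": "arm_command", "kwargs": {
  "targets": [
    [1,0,0.02,0,0],
    [1,0,0.05,0,0],
    [1,0,0.08,0,0],
    [1,0,0.08,-0.1,0],
    [1,0,0.08,-0.18,0],
    [1,0,0.16,-0.25,0],
    [1,0,0.2,-0.25,0],
    [1,0,0.2,-0.25,0]
  ]
}}

```text
time_s: 6.9
ee_pos: [468.4, -141.7, 133.8]
ee_rot: [179.9, -0.5, -14.8]
force: [-0.3, -0.4, -0.3]
gripper_width: 0.2
```

```bash
python3 snap.py 8; python3 -c "
from ov import *
b=[587.9,74.2,-.2687]
a=np.radians(75.3);w=[492.3+59.5*np.cos(a),-40.7+59.5*np.sin(a),a];print(w)
ov('top',cv2.imread('pics/t8.png'),b,w,(240,210,430,350),'pics/t8o.png')
ov('side',cv2.imread('pics/s8.png'),None,w,(260,180,450,320),'pics/s8o.png')"
```

```text
7.0 [ 466.8 -138.2  130.6] [-1.7993e+02 -1.3000e-01 -1.4810e+01] [-0.45 -0.14 -0.14] [ 0.09  0.03 -0.05]
[np.float64(507.39859770279594), np.float64(16.85243129016466), np.float64(1.31423292675173)]
```

View pics/t8o.png

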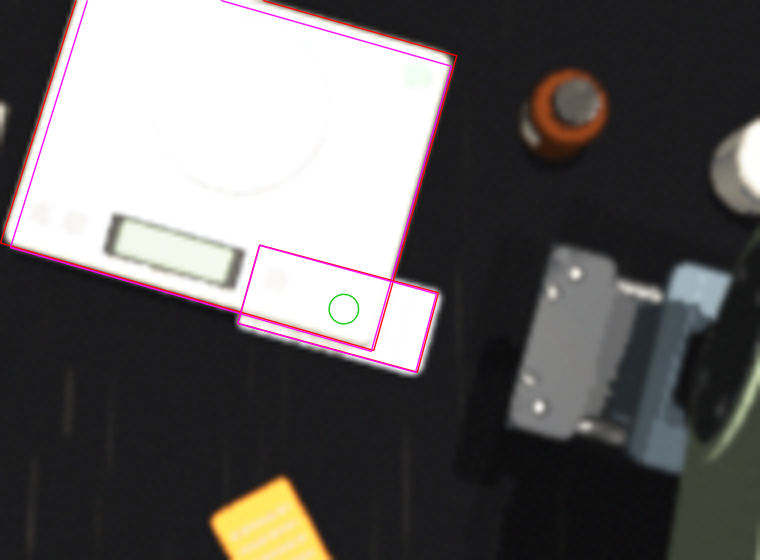

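View pics/s8o.png

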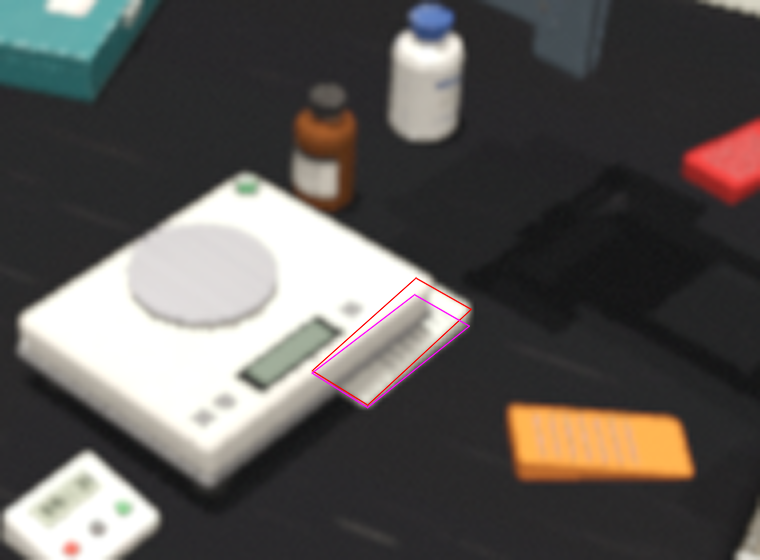

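```bash
python3 -c "
from mv import *
rows((507,13.5,110,-15),(507,13.5,57,-15))"
```

```text
t 7.00 pos [ 466.8 -138.2  130.6] rot [-1.7993e+02 -1.3000e-01 -1.4810e+01] F [-0.4 -0.1 -0.1] w 0.6
[1, np.float64(0.0001), np.float64(-0.3138), np.float64(0.0415), np.float64(0.004)]
[1, np.float64(-0.0002), np.float64(-0.3136), np.float64(0.1475), np.float64(0.004)]
```

Request:
{"fn": "arm_command", "kwargs": {
  "targets": [
    [1,0,-0.08,0.04,0],
    [1,0,-0.16,0.04,0],
    [1,0,-0.24,0.04,0],
    [1,0,-0.314,0.041,0],
    [1,0,-0.314,0.041,0],
    [1,0,-0.314,0.08,0],
    [1,0,-0.314,0.12,0],
    [1,0,-0.314,0.13,0]
  ]
}}

```text
time_s: 7.67
ee_pos: [504.1, 14.5, 62.3]
ee_rot: [180.0, 0.3, -14.7]
force: [-0.5, -0.0, -0.8]
gripper_width: 0.4
```

```bash
python3 -c "
from mv import *
rows((507,13.5,57,-15))"; python3 snap.py 9
```

```text
t 7.67 pos [504.1  14.5  62.3] rot [179.98   0.29 -14.73] F [-0.5 -0.  -0.8] w 0.4
[1, np.float64(0.0062), np.float64(0.0003), np.float64(0.0106), np.float64(0.006)]
7.7667 [505.4  13.9  64. ] [-1.7999e+02  1.4000e-01 -1.4790e+01] [-0.14 -0.35  1.06] [ 0.03 -0.   -0.01]
```

View pics/sz9.png

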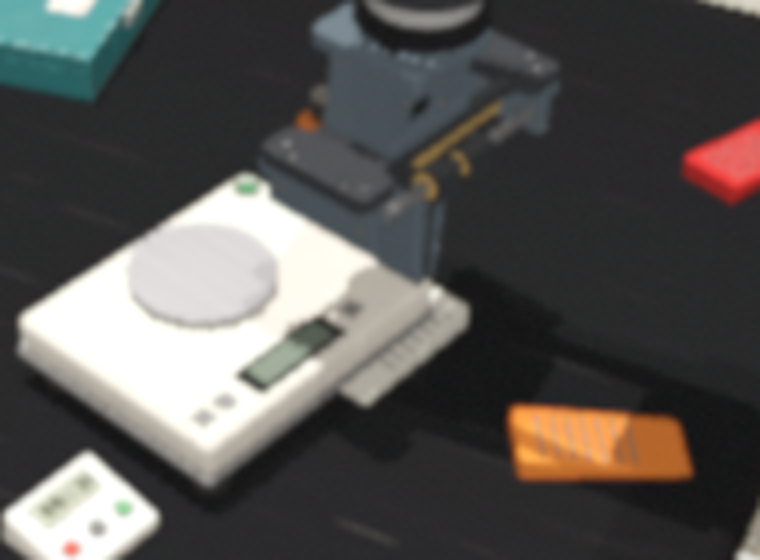

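The fingertips hover over the front right corner of the casing, at about (425,270) in the side zoom, with the wedge under it. Now I'll press down in small steps.

Request:
{"fn": "arm_command", "kwargs": {
  "targets": [
    [1,0.002,0,0.006,0],
    [1,0.002,0,0.012,0],
    [1,0.002,0,0.018,0],
    [1,0.002,0,0.018,0]
  ]
}}

```text
time_s: 8.1
ee_pos: [506.2, 13.5, 54.9]
ee_rot: [-180.0, 0.1, -14.8]
force: [0.4, -0.2, 1.0]
gripper_width: 0.5
```

Request:
{"fn": "arm_command", "kwargs": {
  "targets": [
    [1,0,0,0.002,0],
    [1,0,0,0.004,0],
    [1,0,0,0.004,0]
  ]
}}

```text
time_s: 8.35
ee_pos: [506.2, 13.4, 53.0]
ee_rot: [-180.0, 0.1, -14.8]
force: [-1.1, 0.0, 1.1]
gripper_width: 0.1
```

Request:
{"fn": "arm_command", "kwargs": {
  "targets": [
    [1,0,0,0.002,0],
    [1,0,0,0.003,0],
    [1,0,0,0.003,0]
  ]
}}

```text
time_s: 8.6
ee_pos: [506.4, 13.4, 52.3]
ee_rot: [-180.0, 0.1, -14.8]
force: [-2.1, -0.5, 5.1]
gripper_width: 0.4
```

Request:
{"fn": "arm_command", "kwargs": {
  "targets": [
    [1,0,0,0.002,0],
    [1,0,0,0.003,0],
    [1,0,0,0.003,0],
    [1,0,0,0.003,0]
  ]
}}

```text
time_s: 8.93
ee_pos: [506.4, 13.4, 52.2]
ee_rot: [-180.0, 0.1, -14.8]
force: [-4.2, -0.1, 10.7]
gripper_width: 0.6
```

Request:
{"fn": "arm_command", "kwargs": {
  "targets": [
    [1,0,0,0.004,0],
    [1,0,0,0.004,0],
    [1,0,0,0.004,0],
    [1,0,0,0.004,0]
  ]
}}

```text
time_s: 9.27
ee_pos: [506.4, 13.4, 52.1]
ee_rot: [-180.0, 0.0, -14.8]
force: [-4.7, 0.4, 14.0]
gripper_width: 0.6
```

The casing stays at z = 52.1 mm under 14 N, so it no longer rocks. I'll photograph it pressed, then release straight up.

```bash
python3 snap.py 10
```

```text
9.3667 [506.4  13.4  52.1] [-1.7996e+02  3.0000e-02 -1.4810e+01] [-4.31 -0.38 14.62] [-0.05  0.82 -0.  ]
```

Request:
{"fn": "arm_command", "kwargs": {
  "targets": [
    [1,0,0,-0.01,0],
    [1,0,0,-0.04,0],
    [1,0,0,-0.1,0],
    [1,0,0,-0.17,0],
    [1,0,0,-0.24,0],
    [1,0,0.1,-0.25,0],
    [1,0,0.2,-0.25,0],
    [1,0,0.25,-0.25,0]
  ]
}}

```text
time_s: 10.03
ee_pos: [474.7, -108.2, 178.3]
ee_rot: [-180.0, -0.1, -14.7]
force: [0.4, 0.2, -0.2]
gripper_width: 0.3
```

Request:
{"fn": "arm_command", "kwargs": {
  "targets": [
    [1,-0.1,0.06,0,0],
    [1,-0.2,0.1,0,0],
    [1,-0.2,0.1,0,0],
    [1,-0.2,0.1,0,0],
    [1,-0.2,0.1,0,0]
  ]
}}

```text
time_s: 10.45
ee_pos: [364.5, -131.6, 178.4]
ee_rot: [-180.0, -0.2, -14.8]
force: [0.7, 0.5, 0.2]
gripper_width: 0.3
```

```bash
python3 snap.py 11; python3 -c "
from ov import *
b=[587.9,74.2,-.2687]
a=np.radians(75.3);w=[507.4,16.85,a]
d=np.array([506.9,13.5])-w[:2];print(d@[np.cos(a),np.sin(a)],d@[-np.sin(a),np.cos(a)])
ov('top',cv2.imread('pics/t11.png'),b,w,(240,210,430,350),'pics/t11o.png')
A=cv2.imread('pics/s0.png') if 0 else cv2.imread('pics/side0.png');B=cv2.imread('pics/s11.png');C=cv2.imread('pics/s10.png')
A0=cv2.imread('pics/top0.png');B0=cv2.imread('pics/t11.png')
g=lambda i:cv2.cvtColor(i,cv2.COLOR_BGR2GRAY).astype(np.float32)
for n,x,y,sl in(('side bal',A,B,np.s_[225:300,262:340]),('side bal pressed',A,C,np.s_[225:300,262:325]),('top bal',A0,B0,np.s_[195:285,235:320]),('amber top',A0,B0,np.s_[222:256,366:398]),('timer top',A0,B0,np.s_[226:265,203:241])):
  print(n,cv2.phaseCorrelate(g(x)[sl],g(y)[sl]))"
```

```text
10.55 [ 366.5 -131.5  178.5] [-179.97   -0.26  -14.66] [0.35 0.78 0.5 ] [ 0.02 -0.01  0.01]
-3.3672259440915915 -0.36645523797116114
side bal ((0.016838665101218453, 0.47625631141742275), 0.9969327974319458)
side bal pressed ((-0.0008563855352505811, 0.48376109347510265), 1.0015144941210747)
top bal ((0.018070491970718194, -0.022753746540644215), 0.999698530126501)
amber top ((0.10309754577752628, -0.0422038970884131), 0.9796653509967856)
timer top ((0.0862040811043272, -0.059755768841576185), 0.9669168093800544)
```

View pics/t11o.png

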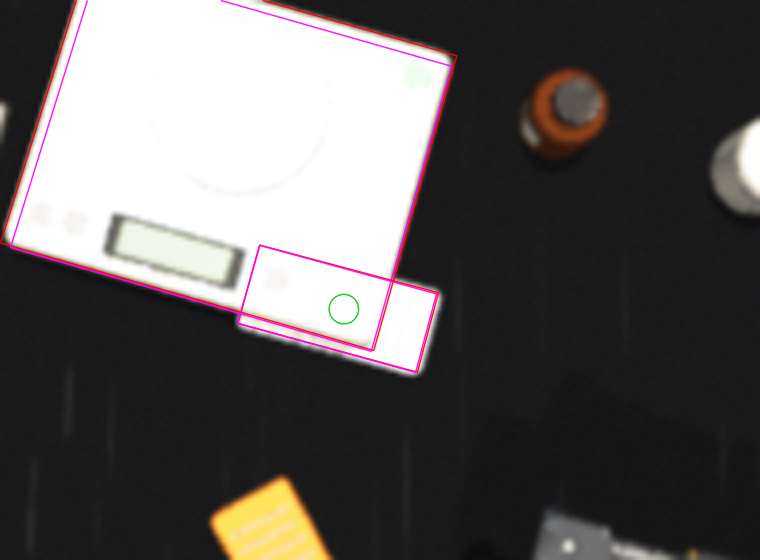

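View pics/s11.png

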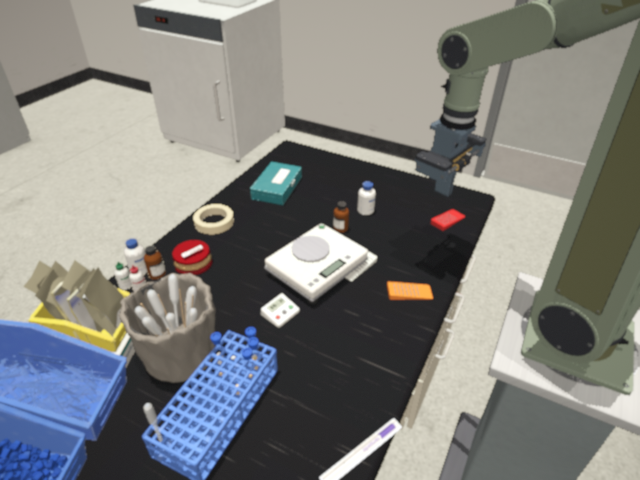

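```bash
python3 -c "
import cv2,numpy as np
g=lambda f:cv2.cvtColor(cv2.imread(f),cv2.COLOR_BGR2GRAY).astype(np.float32)
A=g('pics/side0.png')
for f in('s3','s6','s7','s8','s10','s11'):
  B=g(f'pics/{f}.png')
  print(f,[np.round(cv2.phaseCorrelate(A[s],B[s])[0],2) for s in(np.s_[225:300,262:330],np.s_[225:270,262:300],np.s_[265:302,285:330],np.s_[290:330,255:305],np.s_[400:480,340:410])])"
```

```text
s3 [array([0.01, 0.46]), array([0.02, 0.5 ]), array([0.53, 0.01]), array([ 0.02, -0.01]), array([0.01, 0.03])]
s6 [array([0.  , 0.49]), array([0.03, 0.48]), array([ 0.54, -0.  ]), array([-0.  , -0.01]), array([ 0.01, -0.01])]
s7 [array([-0.  ,  0.47]), array([0.01, 0.49]), array([ 0.53, -0.01]), array([-0.01, -0.01]), array([-0.01, -0.02])]
s8 [array([-0.01,  0.49]), array([0.03, 0.49]), array([ 0.52, -0.02]), array([ 0.01, -0.02]), array([0., 0.])]
s10 [array([-0.07,  0.57]), array([-0.01,  0.49]), array([0.52, 0.01]), array([ 0.  , -0.01]), array([ 0.  , -0.03])]
s11 [array([0.02, 0.48]), array([0.02, 0.47]), array([ 0.53, -0.02]), array([-0.02,  0.01]), array([-0.  ,  0.02])]
```

The half-pixel reading also appears in the frame taken before any contact. It comes from the odd-sized crop windows and isn't real motion, so the balance has not moved or tilted. Handing in.

```bash
python3 -c "
from workcell import env
print(env.job_done())"
```

```text
the job is handed in; nothing more can be done
None
```

I pushed the wedge under the short foot with closed fingertips and it now carries that corner. I checked it with a press, let go and handed the job in at about 10.6 s. No verdict was reported.

- **Wedge:** I turned it about 13° on the way in and stopped when the push force rose to about 4 N. By my estimate the short foot sits about 3 mm heelward of the wedge's middle and 0.4 mm off its middle line. The calibration allows about 2 mm of error.
- **Press check:** I pressed the casing at that corner with 10 to 14.6 N, somewhat over the asked 10 N, for about 0.5 s. The casing top held at z = 52.1–52.3 mm, so there was no rocking.
- **After letting go:** The last pictures show the wedge where I left it and the balance unmoved. The timer and brown bottle also measured as unmoved. I did not measure the white bottle, but it looks untouched.
- **A check that disagreed:** One image comparison showed a half-pixel shift of the balance. The same shift appears in a picture taken before I touched anything, so I put it down to the measurement method.

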